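# Shut the marked vacuum valve under its sliding cover

### The arm

A 7-joint arm with a two-finger parallel gripper is mounted at the origin on the work surface. World frame = base frame: x ahead of the robot, y to its left, z up, the work surface at z = 0. Lengths are in m, angles in degrees, forces in N, time in s.
With the tool pointing down it reaches from about 0.425 to 0.825 m from the base axis. Payload 3.6 kg.
Tool frame: the origin (TCP) lies on the mounting face of the last link; the fingertips stand 186 mm ahead of it and the grasp point (between the pads) lies 167 mm ahead of it; z points along the fingers, y is the direction in which the jaws open and shut (so a half turn about z gives the same grasp; the last joint's range is limited). The gripper opens to 93 mm and grips with 3 to 60 N. Pads are 15 mm wide; open, the fingers measure 128 mm over their backs; the gripper's body (75 mm by 188 mm) begins 65 mm behind the grasp point.
Start: joints at [-78.81, 35.231, -0.722, 81.555, 0.464, 63.22, -2.315], TCP at [0.143, 0.634, 0.405] pointing down, gripper open.
Joint ranges: [-178.69, 178.69], [-17.37, 117.87], [-77.05, 75.6], [15.02, 138.74], [-78.02, 258.01], [0.78, 113.62], [-162.83, 162.83]. Speed limits (degrees/s): [159.86, 159.86, 180, 180, 180, 180, 180].

### API

Orientations are given as a 3x3 rotation matrix whose columns are the frame's x, y, z axes.
In Python, from plant import observe, imaging, manip gives the robot as it stands.
- The arm moves only by the tool send_rows, never from a script. Its argument "commands" is one flat list of numbers, 5 for each row, row after row: the gripper's target within -1 to 1 (fully open at 1, half-way at 0, shut at -1), then the shift along the world's x, y, z scaled (see below), then the turn about the world's z scaled (see below). A call has 1 to 10 rows; each row shifts and turns the commanded pose from where the row before left it; what a row does not reach is not made up. The controller multiplies each number of a shift by 2 cm and each number of a turn by 6 degrees. A row lasts 1/12 s, in which the tool goes at most 41.7 mm and 7.16 degrees, less where a joint would pass 70% of its speed; a pose out of reach is approached as far as the arm can. A call with a number of a shift or a turn outside -1 to 1 is refused whole. A call with a gripper value outside its range is refused whole. The fingers move at their own pace and stop on an object; "squeeze" is the grip in N (left out, the last holds). Time passes only in rows, so rows that do not move let the fingers close. It gives the time, the measured TCP pose, the force and the opening at its end, in the units of the state.
- observe(): the state, without advancing time (a new reading comes with each control period).
- imaging.read_camera(name): name is "scene" or "top" or "wrist"; returns a dict with "color" (480x640x3 uint8, blue, green, red), "z_map" (480x640 float32, m along the optical axis (not along the pixel's ray), 0 where there is no reading), "fov_y" (degrees; the focal length in pixels is half the picture's height over the tangent of half this angle, whatever the lens; pixels are square), "cx", "cy" (the principal point, pixels), "R" (3x3) and "t" (3): a world point X has camera coordinates R X + t. Camera axes: x right, y down, z forward; pixel columns grow to the right and rows downward; lengths in m; the calibration is good to about 2 mm. The wrist camera is an equidistant fisheye: a pixel r from the principal point sees the ray r / f radians off the axis. A picture is of the moment at which its call begins.
- manip.finish_job(): hands the job in, once; it reports no verdict.
The state is a dict: "time": time; "joint_pos": joint angles; "qvel": joint speeds; "joint_torque": joint torques, N m; "tcp_pos": TCP position; "orientation": TCP orientation; "contact_force": force on the tool from outside, world axes, zero at the start; "moment": the same for the moment, N m; "finger_gap": finger opening in m.
Only numpy, scipy, OpenCV 4.12 (cv2) and the standard library are available. Lean on these libraries where they do the work, as an engineer would, in place of code of your own. Each camera call takes 0.05 s, during which the arm holds its last target. There are 200 camera calls.

### The job

Push the sliding cover of the white vacuum box on the bench fully aside to its stop, uncovering the two lever valves beneath it. Then push the marked lever, the one whose end is a round disc, all the way round to shut, so that it lies across its pipe. Leave the square-ended lever, the jars, the dishes and the tip box where they are, and finish clear of everything with the cover left open.

Things in the scene. Friction and masses are not known exactly. Their poses are not given: they have to be found in the camera images.
- box: White metal vacuum manifold box fixed to the bench, 160 mm (its x) by 420 mm (its y) and 60 mm tall. Origin: centre of the underside; x points to its back (away from the robot), y along its length to the left, z up. The half at y from -205 to -5 mm is an open well 150 mm wide in x (x -75 to 75) holding two lever valves; the other half (y 0 to 210) is closed by a flat deck. Thin guide rails along both long edges rise to 70 mm.
- cover (a joint): Sliding flat grey plastic cover on the box: 0 = over the well, 0.205 m = at its end stop over the deck, well fully open. It slides along the box's +y only and cannot be lifted. Stays where left; about 2.5 N friction. It starts closed or up to 25 mm ajar.
- cover_rib (a point): Middle of the top edge of the upright rib on the cover, 90 mm above the bench, moving with the cover. The rib is 110 mm long along the box's x, 12 mm thick along y and stands 24 mm above the cover's flat face (which is 66 mm above the bench and extends 49 mm beyond the rib's centre on the -y side).
- marked (a joint): Lever of the valve to shut: 0 = open, lever pointing to the box's front (-x) along its pipe; 1.571 rad = shut, at its end stop, lever pointing along the box's +y, across the pipe. Increases clockwise seen from above. Starts at 0 to 0.3. Stays where left; about 0.09 N m friction.
- marked_pivot (a point): Point on the vertical pivot axis of the marked lever, at the height of the lever's upper face, 46 mm above the bench (the lever is 10 mm thick, so its underside is at 36 mm; nothing beside the lever rises above 27 mm). It lies at box x = 20 mm and box y = -157 or -75 mm.
- marked_tip (a point): Centre of the upper face of the round disc at the end of the marked lever, 45 mm from the pivot. The lever is a plain dark steel bar 12 mm wide ending in this flat disc of 26 mm diameter (57 mm reach overall); that disc is the mark.
- plain_tip (a point): Point on the upper face of the other lever, 45 mm from its pivot: the same dark steel bar, 12 mm wide, 57 mm reach, square-ended without disc. It starts at 0 to 0.15 rad from open. The two pivots are 82 mm apart along the box's y.
- jar_a: Loose specimen jar, orange cap, 44 mm wide, 81 mm tall, standing on the bench; origin at the centre of its underside. A bystander.
- jar_b: Loose specimen jar, blue cap, 44 mm wide, 81 mm tall, standing on the bench; origin at the centre of its underside. A bystander.
- jar_c: Loose specimen jar, green cap, 44 mm wide, 81 mm tall, standing on the bench; origin at the centre of its underside. A bystander.
- jar_d: Loose specimen jar, blue cap, 44 mm wide, 81 mm tall, standing on the bench; origin at the centre of its underside. A bystander.
- dish_a: Loose closed round dish, 62 mm wide, 15 mm tall, standing on the bench; origin at the centre of its underside. A bystander.
- dish_b: Loose closed round dish, 62 mm wide, 15 mm tall, standing on the bench; origin at the centre of its underside. A bystander.
- tipbox: Loose pipette-tip box, 84 x 119 x 57 mm, standing on the bench; origin at the centre of its underside. A bystander.

How it is judged (in metres and radians):
On the way, in this order (a step that is already met when the one before it is completed fails the run):
1. the cover is pushed aside to its stop while the marked valve is still open (value of joint cover above 0.19 m and value of joint marked below 0.6 rad), for 0.2 s.
2. the marked lever is pushed shut with the cover still open (value of joint marked above 1.45 rad and value of joint cover above 0.185 m), for 0.2 s.
At the end, for the whole second after the job is handed in: The cover is within 20 mm of its open stop, the marked lever within 0.12 rad (7 degrees) of its shut stop, the square-ended lever's tip within 12 mm of where it began, and every jar, dish and the tip box within 20 mm of its start and at rest (all of step 2 and distance of plain_tip from where it was at the start of the episode below 0.012 m and distance of each of jar_a, jar_b, jar_c, jar_d, dish_a, dish_b, tipbox from where it was at the start of the episode below 0.02 m and linear speed of each of jar_a, jar_b, jar_c, jar_d, dish_a, dish_b, tipbox below 0.02 m/s); the robot touches nothing.
It fails at once if the square-ended lever is turned (tip more than 12 mm from its start) (distance of plain_tip from where it was at the start of the episode above 0.012 m).
It fails at once if a jar, a dish or the tip box is pushed, lifted or carried more than 20 mm (distance of any of jar_a, jar_b, jar_c, jar_d, dish_a, dish_b, tipbox from where it was at the start of the episode above 0.02 m).
It also fails if it takes over 48 s, if anything falls off the work surface, if the arm or the gripper's body presses on something with over 40 N, if the wrist force passes 120 N, or if a joint passes its speed limit or range.

## Working session

There is one attempt and no reset: what is moved stays moved. The work goes in short steps, Python scripts to look and compute and a tool call to move; the robot and the scene stay as the last step left them, time stands still between calls to the robot, and variables do not carry over. Pictures are saved under pics/ and viewed, about 8 in all and at most 12, crops included, and the job is handed in when it is done.

Besides the shell and the picture viewer there is one more tool, called after "Call:" by a JSON object that holds its "name" and its "arguments". send_rows: Moves the arm, as the interface text tells. Shifts and turns lie within -1 to 1; 1 stands for 2 cm of shift or 6 degrees of turn. Its arguments: {"type":"object","properties":{"commands":{"type":"array","items":{"type":"number","minimum":-1,"maximum":1}},"squeeze":{"type":"number"}},"required":["commands"]}

```bash
mkdir -p pics; cat > h.py <<'E'
import numpy as np, cv2
from plant import observe, imaging, manip
def cam(n):
    d=imaging.read_camera(n); d['f']=240/np.tan(np.radians(d['fov_y'])/2); d['R']=np.array(d['R']);d['t']=np.array(d['t']); return d
def cloud(d):
    v,u=np.mgrid[0:480,0:640]; z=d['z_map']
    P=np.stack([(u-d['cx'])/d['f']*z,(v-d['cy'])/d['f']*z,z],-1)
    return (P-d['t'])@d['R']
E
python3 - <<'E'
from h import *
for n in('scene','top'):
    d=cam(n); cv2.imwrite(f'pics/{n}1.png',d['color']); np.save(n+'1.npy',cloud(d)); print(n,d['f'],-d['R'].T@d['t'],d['R'].tolist())
s=observe(); print(s['time'],s['tcp_pos'],s['orientation'],s['finger_gap'],s['contact_force'])
E
```

```text
scene 462.25981692775804 [ 0.95045542 -0.39417597  0.74275199] [[0.7510742629784708, 0.6602176815170185, -0.00025397566773499423], [0.5135678584422703, -0.5844847194363394, -0.628192380979302], [-0.41489216221371006, 0.47168869581294465, -0.778058010675243]]
top 557.3685037947238 [0.38728586 0.03695439 1.37953482] [[-0.030810291635658356, -0.9995245877059417, -0.0011508694944022812], [-0.9887189571412359, 0.030646022413007706, -0.14661393214769386], [0.14657949965419048, -0.0033793315210099875, -0.98919312088166]]
0.1 [0.14293966 0.63380212 0.4037189 ] [[-9.75510040e-01  2.19954472e-01 -4.37211972e-04]
 [ 2.19954898e-01  9.75507521e-01 -2.21806118e-03]
 [-6.13689098e-05 -2.25990787e-03 -9.99997445e-01]] 0.09313291865980616 [-0.36116028 -0.19030948  0.63559577]
```

View pics/top1.png

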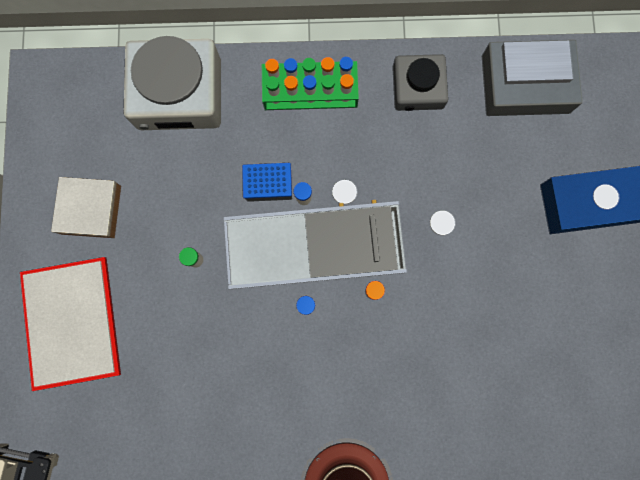

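View pics/scene1.png

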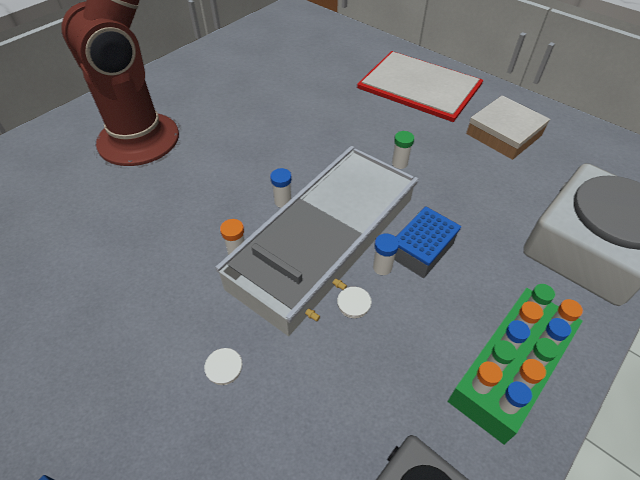

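```bash
python3 - <<'E'
from h import *
P=np.load('top1.npy'); v,u=np.mgrid[0:480,0:640]
reg=(u>215)&(u<415)&(v>195)&(v<295)
m=reg&(P[...,2]>.052)&(P[...,2]<.076)
n,l,st,c=cv2.connectedComponentsWithStats(m.astype(np.uint8)); k=1+np.argmax(st[1:,4]); m=l==k
r=cv2.minAreaRect(P[m][:,:2].astype(np.float32)); print(r); print(cv2.boxPoints(r))
rb=(u>360)&(u<390)&(v>207)&(v<268)&(P[...,2]>.079)&(P[...,2]<.1)
q=P[rb]; print('rib',len(q),q.mean(0),cv2.minAreaRect(q[:,:2].astype(np.float32)))
print('zs cover',np.median(P[235:260,320:360,2]),'deck',np.median(P[235:260,240:290,2]))
for n,(a,b) in dict(orange=(375,290),blueF=(306,305),green=(189,257),blueB=(303,191),dish1=(344,191),dish2=(443,222),tip=(267,181)).items(): print(n,P[b,a].round(3))
E
```

```text
((0.5666102170944214, 0.06098772585391998), (0.17330484092235565, 0.42086195945739746), 3.663240432739258)
[[ 0.46669     0.26545236]
 [ 0.4935797  -0.15454972]
 [ 0.66653043 -0.1434769 ]
 [ 0.63964075  0.27652517]]
rib 256 [ 0.57380353 -0.08042584  0.08980685] ((0.5748090744018555, -0.08067730814218521), (0.10931853950023651, 0.012702283449470997), 3.600801467895508)
zs cover 0.06635600386010408 deck 0.05924277257282152
orange [ 0.453 -0.078  0.082]
blueF [0.423 0.083 0.085]
green [0.543 0.354 0.083]
blueB [0.693 0.083 0.084]
dish1 [ 0.706 -0.017  0.016]
dish2 [ 0.62  -0.26   0.015]
tip [0.727 0.171 0.055]
```

Call:
{"name": "send_rows", "arguments": {"commands": [-1, 1, -1, 0, -1, -1, 1, -1, 0, -1, -1, 1, -1, 0, -1, -1, 1, -1, 0, -1, -1, 1, -1, 0, -1, -1, 1, -1, 0, -1, -1, 1, -1, 0, -1, -1, 1, -1, 0, -1, -1, 1, -1, 0, -1, -1, 1, -1, 0, -1], "squeeze": 10}}

```text
time: 0.93
tcp_pos: [0.3436, 0.4329, 0.4044]
orientation: [[-0.292, 0.956, -0.001], [0.956, 0.292, -0.001], [-0.0, -0.001, -1.0]]
contact_force: [0.2, 0.4, 0.6]
finger_gap: 0.0311
```

Call:
{"name": "send_rows", "arguments": {"commands": [-1, 1, -1, 0, -1, -1, 1, -1, 0, -1, -1, 1, -1, 0, -0.27, -1, 1, -1, 0, 0, -1, 1, -1, 0, 0, -1, 1, -1, 0, 0, -1, 1, -1, 0, 0, -1, 1, -1, 0, 0, -1, 1, -1, 0, 0, -1, 1, -1, 0, 0]}}

```text
time: 1.77
tcp_pos: [0.5436, 0.233, 0.4043]
orientation: [[-0.064, 0.998, -0.001], [0.998, 0.064, -0.0], [-0.0, -0.001, -1.0]]
contact_force: [0.1, 0.2, 0.9]
finger_gap: 0.0005
```

Call:
{"name": "send_rows", "arguments": {"commands": [-1, 0.1, -1, 0, 0, -1, 0.1, -1, 0, 0, -1, 0.1, -1, 0, 0, -1, 0.1, -1, 0, 0, -1, 0.1, -1, 0, 0, -1, 0.1, -1, 0, 0, -1, 0.1, -1, 0, 0, -1, 0.1, -1, 0, 0, -1, 0.1, -1, 0, 0, -1, 0.1, -1, 0, 0]}}

```text
time: 2.6
tcp_pos: [0.5628, 0.0332, 0.4043]
orientation: [[-0.064, 0.998, -0.001], [0.998, 0.064, 0.0], [0.0, -0.001, -1.0]]
contact_force: [0.5, 0.6, -0.6]
finger_gap: 0.0004
```

Call:
{"name": "send_rows", "arguments": {"commands": [-1, 0.09, -0.93, 0, 0, -1, 0.09, -0.93, 0, 0, -1, 0.09, -0.93, 0, 0, -1, 0.09, -0.93, 0, 0, -1, 0.09, -0.93, 0, 0, -1, 0.09, -0.93, 0, 0, -1, 0.09, -0.93, 0, 0, -1, 0.09, -0.93, 0, 0]}}

```text
time: 3.27
tcp_pos: [0.5772, -0.1155, 0.4042]
orientation: [[-0.064, 0.998, -0.001], [0.998, 0.064, 0.0], [0.0, -0.001, -1.0]]
contact_force: [-0.5, -0.5, 0.1]
finger_gap: 0.0007
```

Call:
{"name": "send_rows", "arguments": {"commands": [-1, 0, 0, -0.9, 0, -1, 0, 0, -0.9, 0, -1, 0, 0, -0.9, 0, -1, 0, 0, -0.9, 0, -1, 0, 0, -0.9, 0, -1, 0, 0, -0.9, 0, -1, 0, 0, -0.9, 0, -1, 0, 0, -0.9, 0, -1, 0, 0, 0, 0]}}

```text
time: 4.02
tcp_pos: [0.5759, -0.114, 0.257]
orientation: [[-0.064, 0.998, -0.008], [0.998, 0.064, 0.002], [0.002, -0.008, -1.0]]
contact_force: [-0.7, 0.3, 0.8]
finger_gap: 0.0004
```

Call:
{"name": "send_rows", "arguments": {"commands": [-1, -0.04, 0.6, 0, 0, -1, -0.04, 0.6, 0, 0, -1, -0.04, 0.6, 0, 0, -1, -0.04, 0.6, 0, 0, -1, -0.04, 0.6, 0, 0, -1, -0.04, 0.6, 0, 0, -1, -0.04, 0.6, 0, 0, -1, -0.04, 0.6, 0, 0, -1, -0.04, 0.6, 0, 0, -1, -0.04, 0.6, 0, 0]}}

```text
time: 4.85
tcp_pos: [0.5695, 0.0065, 0.2613]
orientation: [[-0.064, 0.998, 0.001], [0.998, 0.064, 0.0], [-0.0, 0.001, -1.0]]
contact_force: [-0.8, -3.0, 2.5]
finger_gap: 0.0003
```

Call:
{"name": "send_rows", "arguments": {"commands": [-1, -0.032, 0.5, 0, 0, -1, -0.032, 0.5, 0, 0, -1, -0.032, 0.5, 0, 0, -1, -0.032, 0.5, 0, 0, -1, -0.032, 0.5, 0, 0, -1, -0.02, 0.3, 0, 0, -1, -0.02, 0.3, 0, 0, -1, -0.02, 0.3, 0, 0, -1, -0.02, 0.3, 0, 0, -1, -0.02, 0.3, 0, 0]}}

```text
time: 5.68
tcp_pos: [0.5644, 0.0855, 0.2607]
orientation: [[-0.063, 0.998, 0.001], [0.998, 0.063, -0.0], [-0.0, 0.001, -1.0]]
contact_force: [2.9, -2.6, 1.0]
finger_gap: 0.0005
```

Call:
{"name": "send_rows", "arguments": {"commands": [-1, -0.01, 0.15, 0, 0, -1, -0.01, 0.15, 0, 0, -1, -0.01, 0.15, 0, 0, -1, -0.01, 0.15, 0, 0, -1, 0, 0, 0, 0]}}

```text
time: 6.1
tcp_pos: [0.5638, 0.0911, 0.2608]
orientation: [[-0.059, 0.998, 0.002], [0.998, 0.059, -0.011], [-0.011, 0.001, -1.0]]
contact_force: [2.4, -13.2, 0.4]
finger_gap: 0.0005
```

Call:
{"name": "send_rows", "arguments": {"commands": [-1, 0.06, -0.9, 0, 0, -1, 0, 0, 1, 0, -1, 0, 0, 1, 0, -1, 0, 0, 1, 0, -1, 0, 1, 1, 0, -1, 0, 1, 1, 0, -1, 0, 1, 0, 0, -1, 0, 1, 0, 0, -1, 0, 1, 0, 0, -1, 0, 1, 0, 0]}}

```text
time: 6.93
tcp_pos: [0.563, 0.2017, 0.36]
orientation: [[-0.066, 0.998, -0.005], [0.998, 0.066, 0.002], [0.002, -0.005, -1.0]]
contact_force: [0.1, -0.1, -1.1]
finger_gap: 0.0006
```

```bash
python3 - <<'E'
from h import *
d=cam('top'); P=cloud(d); np.save('top2.npy',P); cv2.imwrite('pics/top2.png',cv2.resize(d['color'][190:300,215:415],None,fx=4,fy=4,interpolation=cv2.INTER_CUBIC))
d=cam('scene');np.save('scene2.npy',cloud(d)); cv2.imwrite('pics/scene2.png',cv2.resize(d['color'][140:340,200:430],None,fx=3,fy=3,interpolation=cv2.INTER_CUBIC)[:600])
print(observe()['tcp_pos'],observe()['contact_force'])
E
```

```text
[0.56253523 0.20518014 0.35934416] [-0.67299579  0.87717123 -0.24773463]
```

View pics/top2.png

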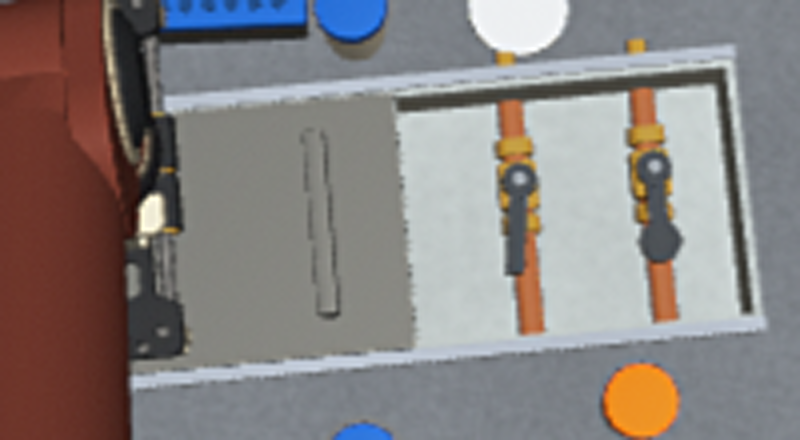

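View pics/scene2.png

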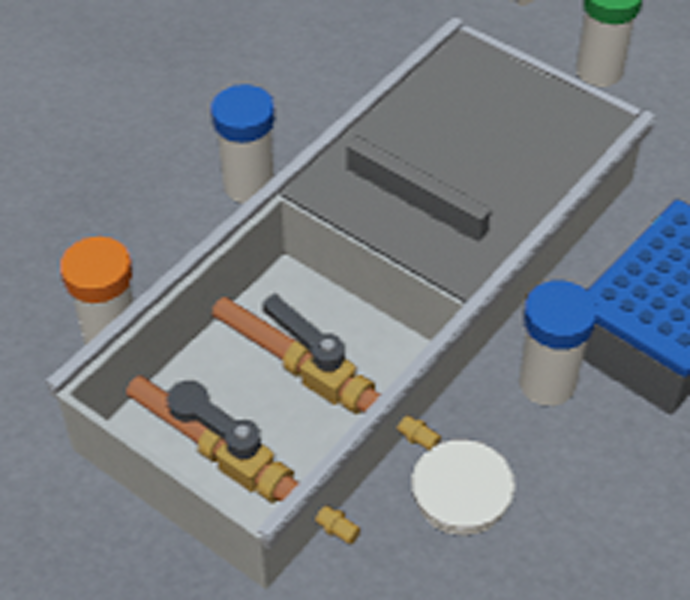

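```bash
python3 - <<'E'
from h import *
d=cam('top'); C=-d['R'].T@d['t']
def pl(u,v,z=.046):
    u=215+(u+.5)/4-.5;v=190+(v+.5)/4-.5
    r=d['R'].T@np.array([(u-d['cx'])/d['f'],(v-d['cy'])/d['f'],1]); return C+r*(z-C[2])/r[2]
c=np.array([.5655,.0609]);a=np.radians(3.65);X=np.array([np.cos(a),np.sin(a)]);Y=np.array([-X[1],X[0]])
def box(p): q=p[:2]-c; return np.round([q@X,q@Y],4)
for n,p in dict(piv=(653,167),tip=(659,241),ppiv=(518,180),pend=(514,272)).items(): w=pl(*p); print(n,w.round(4),box(w))
P=np.load('top2.npy'); 
for f in('top2','scene2'):
    P=np.load(f+'.npy').reshape(-1,3); q=(P[:,:2]-c); B=np.c_[q@X,q@Y,P[:,2]]
    for nm,y0 in(('marked',-.157),('plain',-.075)):
        s=B[(abs(B[:,1]-y0)<.035)&(B[:,0]>-.05)&(B[:,0]<.08)&(B[:,2]>.040)&(B[:,2]<.056)]
        print(f,nm,len(s)); 
        for lo in np.arange(-.045,.05,.01):
            t=s[(s[:,0]>=lo)&(s[:,0]<lo+.01)]
            if len(t): print('  x%.3f'%lo,len(t),t[:,1].min().round(4),t[:,1].max().round(4),t[:,2].mean().round(4))
E
```

```text
piv [ 0.5961 -0.0945  0.046 ] [ 0.0206 -0.157 ]
tip [ 0.5508 -0.0961  0.046 ] [-0.0246 -0.1557]
ppiv [ 0.5906 -0.0125  0.046 ] [ 0.0204 -0.0748]
pend [ 0.5348 -0.0081  0.046 ] [-0.0351 -0.0669]
top2 marked 229
  x-0.045 4 -0.1605 -0.1515 0.0464
  x-0.035 38 -0.1668 -0.1445 0.0461
  x-0.025 35 -0.1673 -0.1449 0.0466
  x-0.015 24 -0.1617 -0.149 0.0467
  x-0.005 21 -0.163 -0.1506 0.0465
  x0.005 24 -0.1638 -0.1492 0.0461
  x0.015 37 -0.1677 -0.1469 0.0478
  x0.025 12 -0.1652 -0.1505 0.0453
top2 plain 197
  x-0.045 4 -0.0712 -0.0643 0.044
  x-0.035 20 -0.0723 -0.062 0.0462
  x-0.025 20 -0.0731 -0.0627 0.0471
  x-0.015 20 -0.0766 -0.0637 0.0457
  x-0.005 22 -0.0777 -0.0672 0.0454
  x0.005 25 -0.0838 -0.0683 0.047
  x0.015 35 -0.0843 -0.0646 0.0486
  x0.025 13 -0.0829 -0.0679 0.0464
scene2 marked 326
  x-0.045 5 -0.1615 -0.1537 0.0447
  x-0.035 53 -0.1707 -0.1467 0.045
  x-0.025 63 -0.1725 -0.1468 0.0451
  x-0.015 37 -0.1671 -0.1522 0.0449
  x-0.005 35 -0.1665 -0.1532 0.045
  x0.005 37 -0.1667 -0.1523 0.0454
  x0.015 58 -0.1716 -0.1491 0.0467
  x0.025 38 -0.1684 -0.1519 0.0455
scene2 plain 246
  x-0.035 31 -0.0772 -0.0643 0.0446
  x-0.025 30 -0.0782 -0.0652 0.0447
  x-0.015 29 -0.0795 -0.0677 0.0448
  x-0.005 32 -0.0809 -0.0687 0.045
  x0.005 36 -0.0868 -0.0679 0.0453
  x0.015 51 -0.0889 -0.067 0.0466
  x0.025 37 -0.0885 -0.0706 0.0455
```

Call:
{"name": "send_rows", "arguments": {"commands": [-1, 0, -1, 0, 0, -1, 0, -1, 0, 0, -1, 0, -1, 0, 0, -1, 0, -1, 0, 0, -1, 0, -1, 0, 0, -1, 0, -1, 0, 0, -1, 0, -1, 0, 0, -1, 0, -1, 0, 0, -1, 0, -1, 0, 0, -1, 0, -1, 0, 0]}}

```text
time: 7.92
tcp_pos: [0.5635, -0.003, 0.3604]
orientation: [[-0.062, 0.998, -0.003], [0.998, 0.062, 0.0], [0.0, -0.003, -1.0]]
contact_force: [0.0, 0.0, -0.2]
finger_gap: 0.0004
```

Call:
{"name": "send_rows", "arguments": {"commands": [-1, 0, -1, 0, 0, -1, 0, -1, 0, 0, -1, 0, -1, 0, 0, -1, 0, -1, 0, 0, -1, 0, -1, 0, 0, -1, -0.1, -1, 0, 0, -1, -0.1, -0.5, 0, 0, -1, 0, 0, 0, 0, -1, 0, 0, 0, 0]}}

```text
time: 8.67
tcp_pos: [0.5599, -0.131, 0.3605]
orientation: [[-0.062, 0.998, -0.001], [0.998, 0.062, 0.001], [0.001, -0.001, -1.0]]
contact_force: [0.5, 0.9, 0.1]
finger_gap: 0.0002
```

```bash
python3 - <<'E'
from h import *
s=observe();T=np.array(s['tcp_pos']);R=np.array(s['orientation']);print(s['time'],T,R.round(4).tolist(),(T+.186*R[:,2]).round(4),s['joint_pos'])
E
```

```text
8.6667 [ 0.55993073 -0.13103686  0.3605341 ] [[-0.0623, 0.9981, -0.0013], [0.9981, 0.0623, 0.0013], [0.0013, -0.0012, -1.0]] [ 0.5597 -0.1308  0.1745] [ -3.27588812  32.65699385  22.64808466  98.11193966 -15.27230642
  52.37708688  29.13326646]
```

Call:
{"name": "send_rows", "arguments": {"commands": [-1, 0, 0.14, -0.9, 0, -1, 0, 0, -0.9, 0, -1, 0, 0, -0.9, 0, -1, 0, 0, -0.9, 0, -1, 0, 0, -0.9, 0, -1, 0, 0, -0.9, 0, -1, 0, 0, -0.6, 0, -1, 0, 0, -0.6, 0, -1, 0, 0, 0, 0, -1, 0, 0, 0, 0]}}

```text
time: 9.5
tcp_pos: [0.5607, -0.1274, 0.2285]
orientation: [[-0.065, 0.998, -0.001], [0.998, 0.065, 0.001], [0.001, -0.001, -1.0]]
contact_force: [0.3, 0.2, 1.1]
finger_gap: 0.0006
```

```bash
python3 - <<'E'
from h import *
s=observe();T=np.array(s['tcp_pos']);R=np.array(s['orientation']);print(s['time'],T,R.round(4).tolist(),(T+.186*R[:,2]).round(4),s['contact_force'])
c=np.array([.5655,.0609]);a=np.radians(3.65);X=np.array([np.cos(a),np.sin(a)]);Y=np.array([-X[1],X[0]])
def W(th,off,r=.038): return c+X*(.02-r*np.cos(th)+off*np.sin(th))+Y*(-.157+r*np.sin(th)+off*np.cos(th))
th=np.radians(np.arange(0,96,5)); p=np.array([W(t,-.0205) for t in th]); 
print('start',p[0], 'from tip',(p[0]-(T+.186*R[:,2])[:2])/.02)
print((np.diff(p,axis=0)/.02).round(2).tolist()); print(p.round(4).tolist())
E
```

```text
9.5 [ 0.56066967 -0.12740518  0.2284679 ] [[-0.0648, 0.9979, -0.0008], [0.9979, 0.0648, 0.0006], [0.0006, -0.0008, -1.0]] [ 0.5605 -0.1273  0.0425] [0.33107124 0.16903535 1.12403244]
start [ 0.55883642 -0.11738586] from tip [-0.08417557  0.49556228]
[[-0.09, 0.16], [-0.08, 0.17], [-0.06, 0.18], [-0.05, 0.18], [-0.03, 0.19], [-0.01, 0.19], [0.0, 0.19], [0.02, 0.19], [0.03, 0.19], [0.05, 0.18], [0.07, 0.18], [0.08, 0.17], [0.1, 0.16], [0.11, 0.15], [0.12, 0.14], [0.13, 0.13], [0.15, 0.12], [0.16, 0.11], [0.16, 0.09]]
[[0.5588, -0.1174], [0.557, -0.1141], [0.5554, -0.1107], [0.5542, -0.1071], [0.5532, -0.1035], [0.5526, -0.0998], [0.5523, -0.096], [0.5523, -0.0922], [0.5527, -0.0885], [0.5534, -0.0848], [0.5544, -0.0812], [0.5557, -0.0776], [0.5573, -0.0742], [0.5592, -0.071], [0.5614, -0.0679], [0.5639, -0.0651], [0.5666, -0.0624], [0.5695, -0.06], [0.5726, -0.0579], [0.5759, -0.056]]
```

Call:
{"name": "send_rows", "arguments": {"commands": [-1, 0, 0, -0.26, 0, -1, 0, 0, -0.26, 0, -1, 0, 0, 0, 0, -1, -0.04, 0.25, 0, 0, -1, -0.04, 0.25, 0, 0, -1, 0, 0, 0, 0]}}

```text
time: 10.0
tcp_pos: [0.5587, -0.1172, 0.2186]
orientation: [[-0.065, 0.998, -0.001], [0.998, 0.065, 0.0], [0.0, -0.001, -1.0]]
contact_force: [-0.7, 0.6, -0.4]
finger_gap: 0.0004
```

Call:
{"name": "send_rows", "arguments": {"commands": [-1, -0.09, 0.16, 0, -0.833, -1, -0.08, 0.17, 0, -0.833, -1, -0.06, 0.18, 0, -0.833, -1, -0.05, 0.18, 0, -0.833, -1, -0.03, 0.19, 0, -0.833, -1, -0.01, 0.19, 0, -0.833, -1, 0, 0.19, 0, -0.833, -1, 0.02, 0.19, 0, -0.833, -1, 0, 0, 0, 0]}}

```text
time: 10.75
tcp_pos: [0.5533, -0.0884, 0.2185]
orientation: [[0.592, 0.806, 0.001], [0.806, -0.592, -0.001], [-0.0, 0.001, -1.0]]
contact_force: [-0.0, -0.5, 0.6]
finger_gap: 0.0003
```

```bash
python3 - <<'E'
from h import *
s=observe();T=np.array(s['tcp_pos']);R=np.array(s['orientation']);print(s['time'],T,R.round(4).tolist(),(T+.186*R[:,2]).round(4),s['contact_force'])
d=cam('scene'); cv2.imwrite('pics/scene3.png',cv2.resize(d['color'][140:340,200:430],None,fx=3,fy=3,interpolation=cv2.INTER_CUBIC))
E
```

```text
10.75 [ 0.55329743 -0.08836526  0.21853788] [[0.5925, 0.8056, 0.001], [0.8056, -0.5925, -0.001], [-0.0002, 0.0014, -1.0]] [ 0.5535 -0.0886  0.0325] [-0.02574734 -0.51021504  0.64853465]
```

View pics/scene3.png

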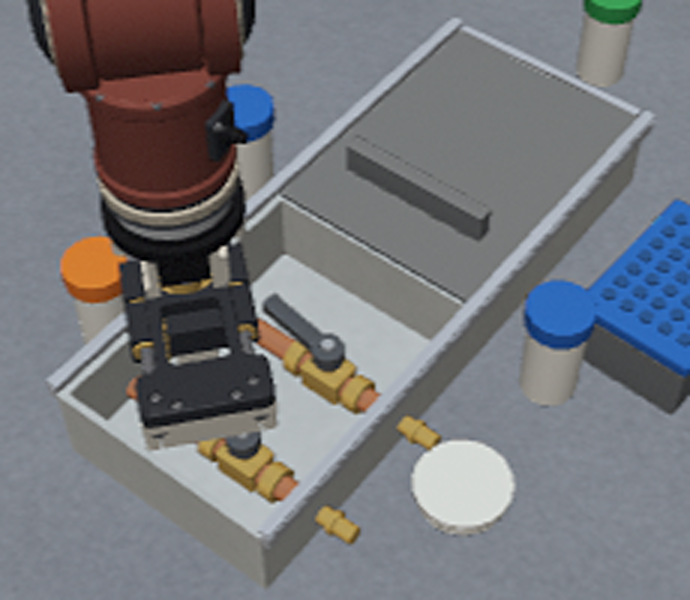

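The scene crop shows the gripper in the well near (205,400). The square lever (300,320) hasn't moved, and the cover is still open. The round lever is hidden under the fingers, so I'll continue the arc.

Call:
{"name": "send_rows", "arguments": {"commands": [-1, 0.03, 0.19, 0, -0.833, -1, 0.05, 0.18, 0, -0.833, -1, 0.07, 0.18, 0, -0.833, -1, 0.08, 0.17, 0, -0.833, -1, 0.1, 0.16, 0, -0.833, -1, 0.11, 0.15, 0, -0.833, -1, 0.12, 0.14, 0, -0.833, -1, 0.13, 0.13, 0, -0.833, -1, 0.15, 0.12, 0, -0.833, -1, 0.16, 0.11, 0, -0.833]}}

```text
time: 11.63
tcp_pos: [0.5723, -0.0588, 0.2183]
orientation: [[0.998, 0.062, -0.002], [0.062, -0.998, 0.0], [-0.002, -0.0, -1.0]]
contact_force: [-4.7, -2.8, 1.2]
finger_gap: 0.0003
```

Call:
{"name": "send_rows", "arguments": {"commands": [-1, 0.08, 0.01, 0, 0, -1, 0.08, 0.01, 0, 0, -1, 0, 0, 0, 0]}}

```text
time: 11.88
tcp_pos: [0.5735, -0.0587, 0.2179]
orientation: [[0.998, 0.067, -0.008], [0.067, -0.998, 0.001], [-0.008, -0.002, -1.0]]
contact_force: [-7.1, -1.8, 4.6]
finger_gap: 0.0006
```

```bash
python3 - <<'E'
from h import *
s=observe();T=np.array(s['tcp_pos']);R=np.array(s['orientation']);print(s['time'],T,R.round(4).tolist(),(T+.186*R[:,2]).round(4),s['contact_force'])
E
```

```text
11.8833 [ 0.57347046 -0.05871924  0.21792973] [[0.9977, 0.0667, -0.0084], [0.0667, -0.9978, 0.0013], [-0.0083, -0.0018, -1.0]] [ 0.5719 -0.0585  0.0319] [-7.09041934 -1.76281262  4.61850528]
```

Call:
{"name": "send_rows", "arguments": {"commands": [-1, 0.1, 0.01, 0, 0, -1, 0, 0, 0, 0, -1, 0, 0, 0, 0]}}

```text
time: 12.13
tcp_pos: [0.5742, -0.0589, 0.2179]
orientation: [[0.998, 0.066, -0.012], [0.066, -0.998, 0.002], [-0.011, -0.003, -1.0]]
contact_force: [-9.8, -1.6, 6.9]
finger_gap: 0.0001
```

Call:
{"name": "send_rows", "arguments": {"commands": [-1, -0.5, -0.03, 0, 0, -1, -0.5, -0.03, 0, 0, -1, 0, 0, 0.8, 0, -1, 0, 0, 1, 0, -1, 0, 0, 1, 0, -1, 0, 0, 1, 0, -1, 0, 0, 1, 0, -1, 0, 0, 1, 0, -1, 0, 0, 1, 0, -1, 0, 0, 1, 0]}}

```text
time: 12.97
tcp_pos: [0.558, -0.0585, 0.3753]
orientation: [[0.998, 0.068, -0.0], [0.068, -0.998, 0.002], [-0.0, -0.002, -1.0]]
contact_force: [0.7, -0.9, -0.3]
finger_gap: 0.0006
```

Call:
{"name": "send_rows", "arguments": {"commands": [-1, 0, 1, 0, 0, -1, 0, 1, 0, 0, -1, 0, 1, 0, 0, -1, 0, 1, 0, 0, -1, 0, 1, 0, 0, -1, 0, 1, 0, 0, -1, 0, 1, 0, 0, -1, 0, 1, 0, 0, -1, 0, 1, 0, 0, -1, 0, 1, 0, 0]}}

```text
time: 13.8
tcp_pos: [0.5579, 0.1425, 0.3742]
orientation: [[0.998, 0.068, -0.001], [0.068, -0.998, 0.001], [-0.001, -0.001, -1.0]]
contact_force: [0.6, -1.2, 0.3]
finger_gap: 0.0006
```

Call:
{"name": "send_rows", "arguments": {"commands": [-1, 0, 1, 0, 0, -1, 0, 1, 0, 0, -1, 0, 1, 0, 0, -1, 0, 1, 0, 0, -1, 0, 0, 0, 0, -1, 0, 0, 0, 0]}}

```text
time: 14.3
tcp_pos: [0.5578, 0.2225, 0.3738]
orientation: [[0.998, 0.07, -0.001], [0.07, -0.998, 0.001], [-0.001, -0.001, -1.0]]
contact_force: [1.0, -0.7, 0.8]
finger_gap: 0.0003
```

```bash
python3 - <<'E'
from h import *
d=cam('top'); P2=cloud(d); cv2.imwrite('pics/top4.png',cv2.resize(d['color'][190:300,215:415],None,fx=4,fy=4,interpolation=cv2.INTER_CUBIC))
c=np.array([.5655,.0609]);a=np.radians(3.65);X=np.array([np.cos(a),np.sin(a)]);Y=np.array([-X[1],X[0]])
P=P2.reshape(-1,3);q=P[:,:2]-c;B=np.c_[q@X,q@Y,P[:,2]]
s=B[(B[:,1]>-.14)&(B[:,1]<-.092)&(abs(B[:,0]-.02)<.03)&(B[:,2]>.04)&(B[:,2]<.052)]
for y in np.arange(-.14,-.09,.01):
    t=s[(s[:,1]>=y)&(s[:,1]<y+.01)]
    if len(t): print(y.round(3),len(t),t[:,0].min().round(4),t[:,0].max().round(4))
s=B[(abs(B[:,1]+.075)<.02)&(B[:,0]>-.05)&(B[:,0]<-.01)&(B[:,2]>.04)&(B[:,2]<.052)];print('plain',s.mean(0))
P1=np.load('top2.npy').reshape(-1,3);q=P1[:,:2]-c;B=np.c_[q@X,q@Y,P1[:,2]]
s=B[(abs(B[:,1]+.075)<.02)&(B[:,0]>-.05)&(B[:,0]<-.01)&(B[:,2]>.04)&(B[:,2]<.052)];print('plain before',s.mean(0))
print(observe()['time'],observe()['tcp_pos'],observe()['contact_force'])
E
```

```text
-0.14 20 0.0151 0.0263
-0.13 22 0.015 0.0268
-0.12 41 0.0078 0.0339
-0.11 34 0.0085 0.0305
plain [-0.02286522 -0.06827348  0.04640129]
plain before [-0.02370579 -0.06776923  0.0463063 ]
14.35 [0.55796239 0.22072876 0.37418411] [-0.05144425 -0.18439992  0.25451674]
```

View pics/top4.png

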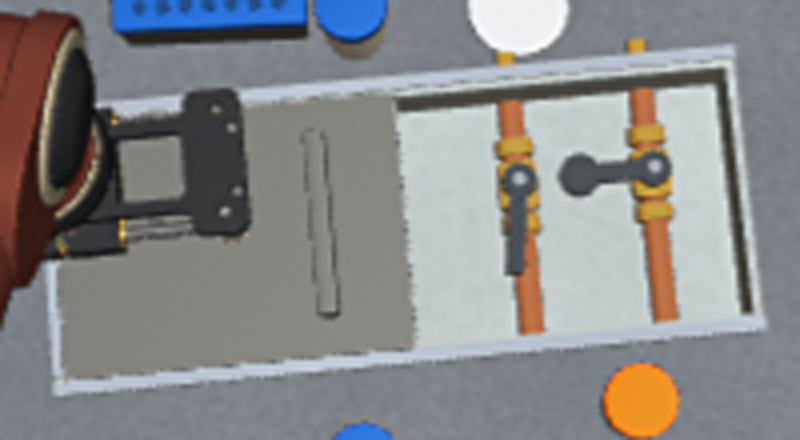

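The top crop shows the disc lever lying across its pipe, with the disc at (578,175) and the pivot at (653,167). The square lever, the cover and the jars in view haven't moved, and the gripper is clear above the deck.

```bash
python3 -c "
from h import *
print(manip.finish_job())"
```

```text
the job is handed in; nothing more can be done
None
```

I pushed the cover to its end stop, turned the round-disc lever through 90° to shut, and handed the job in at about 14.4 s of the 48 s allowed. No verdict was reported.

- **Cover:** the push force rose to 13 N at the stop. The last picture shows the cover in the same place, with the well fully uncovered.
- **Marked lever:** force against the stop rose to about 10 N. Afterwards the camera put the lever's centreline within about 1 mm of lying straight across the pipe, so it is shut.
- **Square-ended lever:** its measured position changed by about 1 mm, which is within measurement noise.
- **Jars, dishes and tip box:** I checked these by eye only. The orange and front blue jars, and the parts of the back blue jar, tip box and one dish that show in the last crop, look unmoved. The green jar and the other dish were outside that crop, and the arm passed only well above the green jar.
- **Arm:** it finished clear of everything, with its fingertips about 19 cm above the bench and no contact force. No check failed or disagreed.

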